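# Put the watercolour tins away in the drawer

## Robot

A 7-joint arm with a two-finger parallel gripper is mounted at the origin on the work surface. World frame = base frame: x ahead of the robot, y to its left, z up, the work surface at z = 0. Lengths are in m, angles in degrees, forces in N, time in s.
With the tool pointing down it reaches from about 0.4 to 0.875 m from the base axis. Payload 6.5 kg.
Tool frame: the origin (TCP) lies between the finger pads; the fingertips stand ctrl.finger_overhang ahead of it and the grasp point (between the pads) lies 8 mm behind it (ctrl.finger_overhang is the distance from the TCP to the fingertips, in m); x points along the fingers, z is the direction in which the jaws open and shut, and the axes are right-handed (so a half turn about x gives the same grasp; the last joint's range is limited). The gripper opens to 88 mm and grips with 3 to 60 N. Pads are 18 mm wide; open, the fingers measure 123 mm over their backs; the gripper's body (75 mm by 187 mm) begins 45 mm behind the grasp point.
Start: joints at [65.134, 30.733, -0.252, 88.115, 0.149, 61.152, -4.079], TCP at [0.234, -0.607, 0.25] pointing down, gripper open.
Joint ranges: [-154.64, 154.64], [-21.42, 123.67], [-72.66, 72.17], [13.99, 137.28], [-74.86, 254.86], [10.95, 109.41], [-158.01, 158.01]. Speed limits (degrees/s): [136.94, 136.94, 180, 180, 180, 180, 180].

## Interface

Orientations are given as [roll, pitch, yaw] about the fixed x, y, z axes, in that order (R = Rz(yaw) Ry(pitch) Rx(roll)).
In Python, from bench import ctrl gives the robot as it stands. Calls block until the motion is done:
- ctrl.goto(position, orientation): joint-space move of the TCP to a pose.
- ctrl.move_linear(position, orientation=None, speed=0.15): straight line of the TCP; orientation=None keeps the orientation; speed is the mean speed in m/s.
- ctrl.movej(angles): joint-space move.
- ctrl.set_gripper(opening, effort=None): finger opening in m; effort is the grip in N (None keeps the last); returns when the fingers have stopped.
- ctrl.dwell(seconds).
- ctrl.inverse_kinematics(position, orientation): joint angles nearest the present ones, or None.
- ctrl.read_state(): the state.
- ctrl.camera(name): name is "side" or "top"; returns the picture (384x512x3 uint8, red, green, blue); there is no depth.
- ctrl.calibration(name): a dict with "K" (3x3 intrinsics, pixels), "rvec" (rotation vector, rad) and "tvec" (3), from world to camera coordinates, as OpenCV has them. Camera axes: x right, y down, z forward; pixel columns grow to the right and rows downward; lengths in m; the calibration is good to about 2 mm. A picture is of the moment at which its call begins. calibration takes no time and is no camera call.
A pose or a line that the arm cannot do raises ctrl.PlanningError and nothing moves.
- ctrl.hand_in(): hands the job in, once; it reports no verdict.
The state is a dict: "time": time; "joint_pos": joint angles; "dq": joint speeds; "joint_torque": joint torques, N m; "ee_pos": TCP position; "tcp_rot": TCP orientation; "ft_force": force on the tool from outside, world axes, zero at the start; "wrist_torque": the same for the moment, N m; "gripper_width": finger opening in m.
Only numpy, scipy, OpenCV 4.12 (cv2) and the standard library are available. Lean on these libraries where they do the work, as an engineer would, in place of code of your own. Each camera call takes 0.05 s, during which the arm holds its last target. There are 200 camera calls.

## Task

The painting class is over: pull the drawer of the low drawer unit out to its stop, take the watercolour tins off their muddled piles from the top down and build them into one single stack lying flat on the drawer floor, largest at the bottom and smallest on top, centred and squared up so that every tin rests fully on the next larger one. When all the tins that are there are stacked, push the drawer fully shut with the stack still in order. Leave the other things on the bench where they are.

Things in the scene. Friction and masses are not known exactly. Their poses are not given: they have to be found in the camera images.
- tin_a: The largest of five sizes of flat watercolour tin: white enamelled closed box with a thin dark seam and a bare metal panel on the lid, 150 mm long (its x) x 68 mm wide (its y) x 18 mm high, origin at the centre of its underside, z up. Rigid, 260 g or so.
- tin_b: The second largest of five sizes of flat watercolour tin: white enamelled closed box with a thin dark seam and a bare metal panel on the lid, 130 mm long (its x) x 58 mm wide (its y) x 18 mm high, origin at the centre of its underside, z up. Rigid, 210 g or so.
- tin_c: The middle of five sizes of flat watercolour tin: white enamelled closed box with a thin dark seam and a bare metal panel on the lid, 110 mm long (its x) x 48 mm wide (its y) x 18 mm high, origin at the centre of its underside, z up. Rigid, 160 g or so. In some starts absent (None).
- tin_d: The second smallest of five sizes of flat watercolour tin: white enamelled closed box with a thin dark seam and a bare metal panel on the lid, 90 mm long (its x) x 38 mm wide (its y) x 18 mm high, origin at the centre of its underside, z up. Rigid, 110 g or so.
- tin_e: The smallest of five sizes of flat watercolour tin: white enamelled closed box with a thin dark seam and a bare metal panel on the lid, 70 mm long (its x) x 28 mm wide (its y) x 18 mm high, origin at the centre of its underside, z up. Rigid, 70 g or so. In some starts absent (None).
- unit_front (a point): Middle of the top front edge of the low grey drawer unit that is fixed on the bench: 260 mm deep (its x, which points away from its front) x 220 wide (y) x 126 high, one drawer. Things up to 98 mm high on the drawer floor pass under the unit's top when the drawer shuts.
- drawer (a joint): How far the drawer is pulled out, m: 0 = fully shut, 0.19 = at its stop. It slides along the unit's own -x (towards the robot), with about 3 N of friction, and stays where it is left. White drawer front, 202 mm wide, 12 mm thick, top edge 114 mm above the bench, level with the unit's front when shut.
- drawer_pull (a point): Middle of the drawer's steel bar handle: a round bar 10 mm thick, along the unit's y, 110 mm between its two end posts, its axis 45 mm in front of the drawer front (40 mm clear gap), 100 mm above the bench, 26 mm below the unit's top. Moves with the drawer; axes as the unit's.
- drawer_floor (a point): Point on the upper side of the drawer's plywood floor, 16 mm above the bench; moves with the drawer, axes as the unit's. 90 mm behind the inner face of the drawer front, midway between the side walls (93 mm to each side); the rear wall is 138 mm further back. Side and rear walls rise 16 mm above the floor. With the drawer at its stop the open part ends 88 mm behind this point.
- glue: Bystander, loose: upright green glue bottle with a pale label, 44 mm across, 110 mm tall; origin at the centre of its underside.
- paint_jar: Bystander, loose: closed paint jar, 60 mm across, 75 mm tall; origin at the centre of its underside.
- medium_jar: Bystander, loose: closed jar, 52 mm across, 90 mm tall; origin at the centre of its underside.
- sponge: Bystander, loose: yellow sponge block 95 x 60 x 30 mm; origin at the centre of its underside.
- paintbrush: Bystander, loose: paintbrush lying flat, near the robot; origin within the brush.
- eraser: Bystander, loose: white eraser 55 x 24 x 14 mm; origin at the centre of its underside.
There are look-alikes about, which are no part of the job. What is shaped like the tin_a but turquoise is not meant. Leave any yellow look-alike of the tin_c alone.

How it is judged:
By the outcome, as a careful person would: the job done as asked, in the order asked, and still so for the second after the job is handed in, with the robot touching nothing.
Of tin_c, tin_e only 1 to 2 are there at a start; the rules pass over those that are not, and their reading is None.
At some moment in a run one of tin_a may be knocked a few centimetres aside while the robot is not near it.
Once in a run the grip may slacken for a moment while it holds something.
It also fails if it takes over 210 s, if anything falls off the work surface, if the arm or the gripper's body presses on something with over 40 N, if the wrist force passes 120 N, or if a joint passes its speed limit or range.

## Working session

There is one attempt and no reset: what is moved stays moved. The work goes in short steps, each a Python script; the robot and the scene stay as the last script left them, time stands still between calls to the robot, and variables do not carry over. Pictures are saved under pics/ and viewed, about 12 in all and at most 16, crops included, and the job is handed in when it is done.

```bash
mkdir -p pics; ls
python3 - <<'E'
from bench import ctrl
import cv2,numpy as np
for n in("top","side"):
    im=ctrl.camera(n); cv2.imwrite(f"pics/{n}0_raw.png",im[:,:,::-1]); cv2.imwrite(f"pics/{n}0.png",cv2.resize(im[:,:,::-1],(800,600),interpolation=cv2.INTER_CUBIC))
    c=ctrl.calibration(n); R=cv2.Rodrigues(np.array(c["rvec"]))[0]; print(n,np.array(c["K"]).tolist(),(-R.T@np.array(c["tvec"]).ravel()).round(3),R.round(3).tolist())
s=ctrl.read_state(); print(s["time"],s["tcp_rot"],s["gripper_width"],ctrl.finger_overhang)
E
```

```text
pics
top [[426.7011669593814, 0.0, 252.39715379255975], [0.0, 426.7011669593814, 194.06646404271794], [0.0, 0.0, 1.0]] [ 0.436 -0.039  1.396] [[-0.017, -1.0, -0.02], [-0.996, 0.019, -0.087], [0.088, 0.019, -0.996]]
side [[500.0202731489471, 0.0, 255.8763224096969], [0.0, 500.0202731489471, 195.1245411807513], [0.0, 0.0, 1.0]] [ 0.268 -1.45   1.107] [[0.984, -0.179, 0.017], [-0.088, -0.561, -0.823], [0.157, 0.808, -0.568]]
0.1 [-175.6700747    89.90874412  115.40566073] 0.0883914418979324 0.011
```

View pics/top0.png

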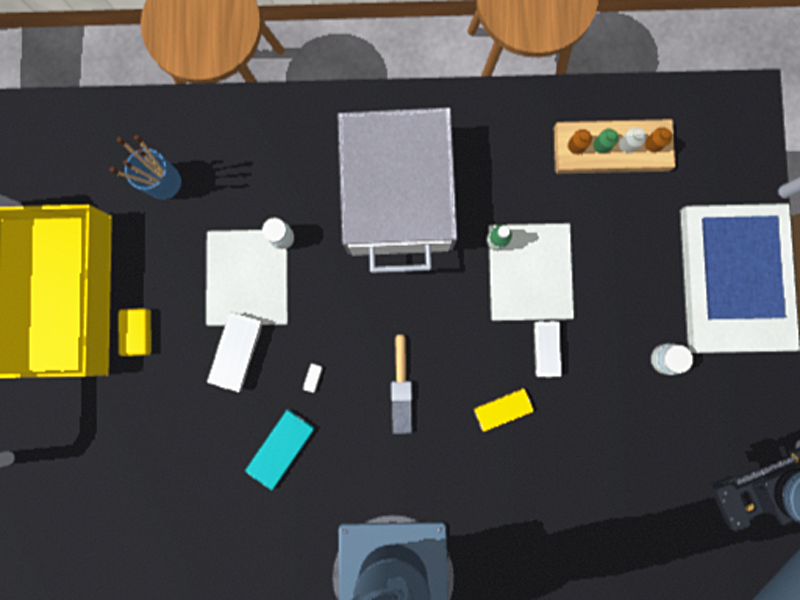

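View pics/side0.png

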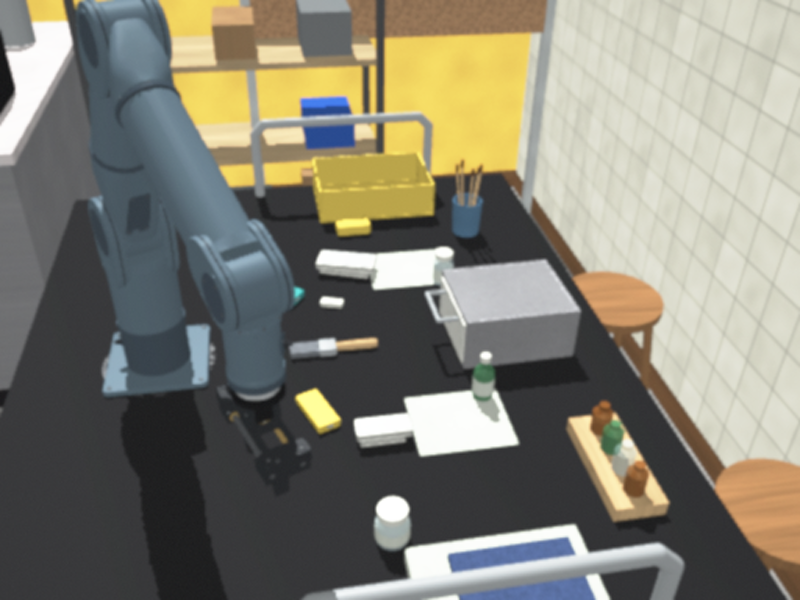

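The top view shows two white piles, at about (235,352) and (548,348) in the 800 px picture. Look-alikes are the papers at (247,277) and (531,272), the eraser (313,378), the turquoise tin (280,450), and yellow blocks at (503,410) (tin_c look-alike or sponge) and (135,332). I'll check the piles in close crops.

Run:
```python
import cv2,numpy as np
t=cv2.imread("pics/top0_raw.png"); s=cv2.imread("pics/side0_raw.png")
z=lambda im,x,y,w,h:cv2.resize(im[y:y+h,x:x+w],(400,300),interpolation=cv2.INTER_CUBIC)
# gamma to show highlights
g=lambda i:(255*(i/255.)**2.5).astype(np.uint8)
t,s=g(t),g(s)
cv2.imwrite("pics/crops0.png",np.vstack([np.hstack([z(t,120,190,80,60),z(t,310,190,80,60)]),np.hstack([z(s,195,145,80,60),z(s,215,245,80,60)])]))
```

```text
(no output)
```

View pics/crops0.png

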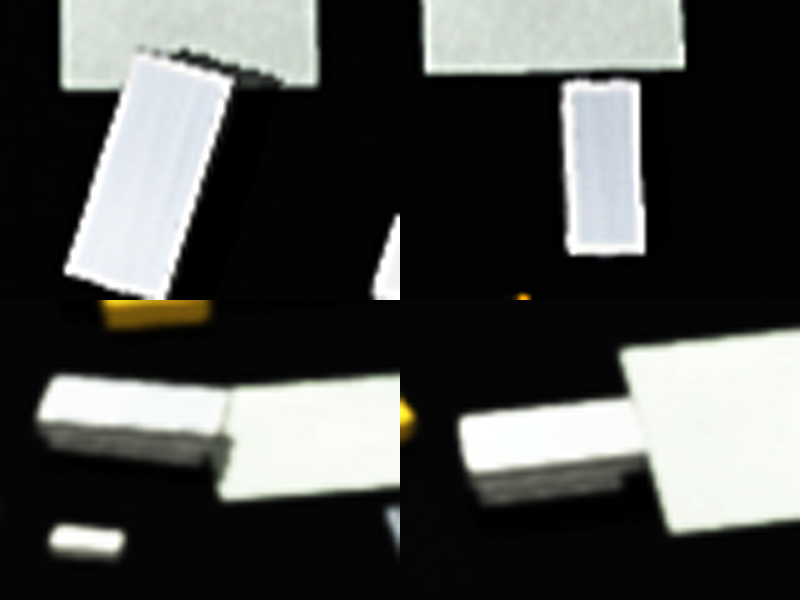

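```bash
cat > h.py <<'E'
from bench import ctrl
import cv2,numpy as np
def cal(n):
    c=ctrl.calibration(n); return np.array(c["K"]),cv2.Rodrigues(np.array(c["rvec"]))[0],np.array(c["tvec"]).ravel()
def unproj(n,uv,z):
    K,R,t=cal(n); C=-R.T@t; uv=np.atleast_2d(uv).astype(float)
    d=(R.T@np.linalg.inv(K)@np.c_[uv,np.ones(len(uv))].T).T
    return (C+d*((z-C[2])/d[:,2])[:,None])[:,:2]
def proj(n,P):
    K,R,t=cal(n); p=(K@(R@np.atleast_2d(P).T+t[:,None])).T; return p[:,:2]/p[:,2:]
def down(phi):
    """tool pointing down with jaw axis (tool z) at world angle phi deg; of the two half-turns, nearest J7=0. -> rpy"""
    from scipy.spatial.transform import Rotation as Ro
    best=None
    for a in (phi,phi+180):
        r=np.radians(a); x=np.array([0,0,-1.]); z=np.array([np.cos(r),np.sin(r),0]); y=np.cross(z,x)
        e=Ro.from_matrix(np.c_[x,y,z]).as_euler("xyz",degrees=True).tolist()
        yield e
def snap(n,f,box=None,gamma=1):
    im=ctrl.camera(n)[:,:,::-1]; cv2.imwrite(f"pics/{f}_raw.png",im)
    return im
def crop(im,x,y,w,h,s,gamma=1):
    o=(255*(im[y:y+h,x:x+w]/255.)**gamma).astype(np.uint8); return cv2.resize(o,(w*s,h*s),interpolation=cv2.INTER_CUBIC)
E
python3 - <<'E'
from h import *
t=cv2.imread("pics/top0_raw.png")
cv2.imwrite("pics/unit0.png",crop(t,205,140,100,75,8,.7))
c=lambda pts,ox:np.array(pts)/5+[ox,190]
for z in (.018,.036,.054):
  for nm,p in (("L",c([(138,52),(235,78),(170,299),(66,272)],120)),("R",c([(563,80),(639,81),(644,253),(570,254)],310-80))):
    q=unproj("top",p,z); e=[np.linalg.norm(q[i]-q[(i+1)%4]) for i in range(4)]
    v=(q[0]+q[1]-q[2]-q[3]); print(z,nm,q.mean(0).round(4),np.round(e,4),np.degrees(np.arctan2(v[1],v[0])).round(1))
print(unproj("top",np.array([(400,335),(402,432)])*.64,.006))
E
```

```text
0.018 L [0.4635 0.3182] [0.0659 0.1479 0.07   0.1489] -17.3
0.018 R [ 0.4575 -0.3276] [0.0487 0.1101 0.0471 0.1115] -0.1
0.036 L [0.4632 0.3135] [0.0651 0.146  0.0691 0.1469] -17.3
0.036 R [ 0.4572 -0.3239] [0.0481 0.1086 0.0465 0.11  ] -0.1
0.054 L [0.4628 0.3088] [0.0642 0.144  0.0681 0.145 ] -17.3
0.054 R [ 0.457  -0.3201] [0.0474 0.1072 0.0459 0.1086] -0.1
[[ 0.49208385 -0.02393951]
 [ 0.29248759 -0.02451548]]
```

View pics/unit0.png

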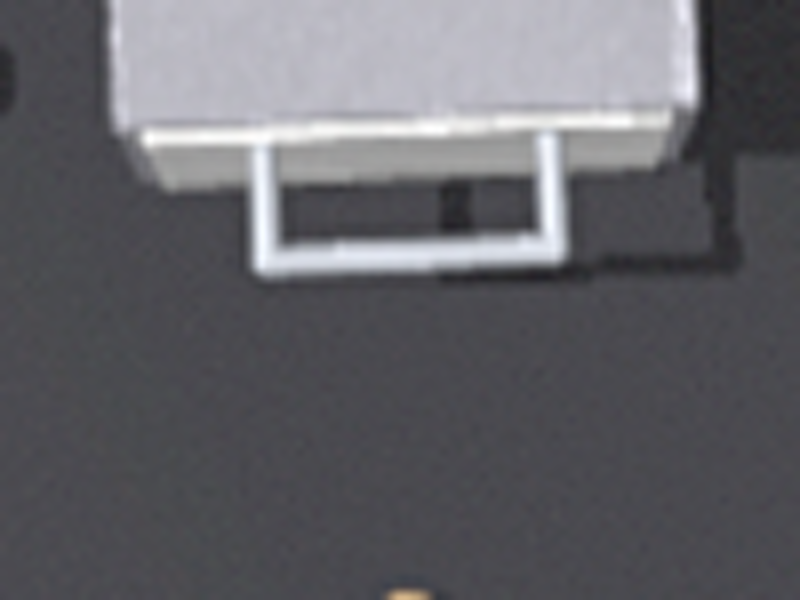

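Run:
```python
from h import *
off=lambda p:np.array(p)/8+[205,140]
a=unproj("top",off([(115,131),(698,107)]),.126); b=unproj("top",off([(266,260),(558,248)]),.1)
for q in(a,b):
    v=q[0]-q[1]; print(q.round(4),q.mean(0).round(4),np.linalg.norm(v).round(4),np.degrees(np.arctan2(-v[0],v[1])).round(2))
d=unproj("top",off([(165,190),(655,165)]),.0); print("front bottom",d)
rc=lambda l,w,c,y,z:np.array([[c[0]+sx*l/2*np.cos(y)-sy*w/2*np.sin(y),c[1]+sx*l/2*np.sin(y)+sy*w/2*np.cos(y),z] for sx,sy in((1,1),(1,-1),(-1,-1),(-1,1))])
print("obs L near-left(202.6,169) far-left(206,160.4); R near-left (228.4,279.4) far-left (227,268.6)")
for z,L,Rr in((.018,(.4635,.3182),(.4575,-.3276)),(.036,(.4632,.3135),(.4572,-.3239)),(.054,(.4628,.3088),(.457,-.3201)),(.072,(.4625,.304),(.457,-.3163))):
    print(z,proj("side",rc(.15,.068,L,np.radians(-17.3),z))[2:].round(1).tolist(),proj("side",rc(.11,.048,Rr,0,z))[2:].round(1).tolist())
```

```text
[[ 0.6642  0.0821]
 [ 0.6688 -0.1376]] [ 0.6665 -0.0277] 0.2197 1.2
[[ 0.6176  0.0271]
 [ 0.6201 -0.0847]] [ 0.6189 -0.0288] 0.1119 1.24
front bottom [[ 0.66167535  0.07367862]
 [ 0.66799876 -0.12896471]]
obs L near-left(202.6,169) far-left(206,160.4); R near-left (228.4,279.4) far-left (227,268.6)
0.018 [[201.9, 170.9], [205.3, 162.5]] [[228.6, 283.1], [226.5, 272.3]]
0.036 [[201.7, 167.8], [205.1, 159.4]] [[228.2, 278.0], [226.2, 267.3]]
0.054 [[201.5, 164.6], [205.0, 156.2]] [[227.9, 272.8], [225.8, 262.2]]
0.072 [[201.4, 161.4], [204.8, 153.1]] [[227.7, 267.5], [225.6, 257.0]]
```

Run:
```python
from h import *
s=cv2.imread("pics/side0_raw.png")
cv2.imwrite("pics/side_c.png",crop(s,180,170,114,75,7,.6))
print(proj("side",[[.6665-.012*0,-.1377,0],[.6665,-.1377,.126],[.6643,.0823,0],[.494,-.024,0],[.494,-.024,.01],[.6665,-.129,0],[.6665,-.129,.114]])-[180,170])
```

```text
[[115.16773694  65.18899046]
 [117.4937926   36.02309606]
 [100.76768714  29.55981332]
 [ 61.44011752  50.36319185]
 [ 61.44299269  48.16891199]
 [114.56711975  63.64098803]
 [116.63150564  37.40931188]]
```

View pics/side_c.png

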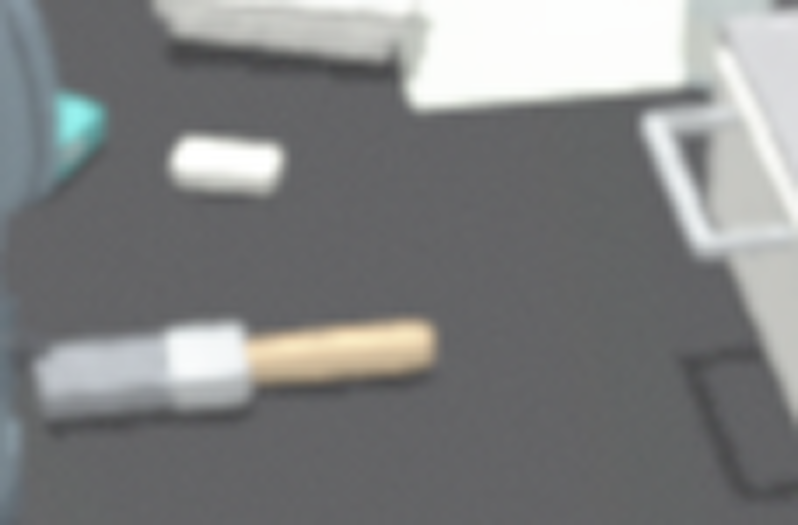

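```bash
cat >> h.py <<'E'
U=np.array([np.cos(np.radians(1.2)),np.sin(np.radians(1.2))]); V=np.array([-U[1],U[0]])
UF=np.array([.6655,-.0278])
def go(p,phi):
    q0=np.array(ctrl.read_state()["joint_pos"]); best=None
    for e in down(phi):
        q=ctrl.inverse_kinematics(list(map(float,p)),e)
        if q is not None:
            c=np.abs(np.array(q)-q0).max()
            if best is None or c<best[0]: best=(c,e)
    assert best,"no ik"
    ctrl.goto(list(map(float,p)),best[1]); return best[1]
def lin(p,speed=.15): ctrl.move_linear(list(map(float,p)),None,speed)
def st(*m):
    s=ctrl.read_state(); print(*m,"t%.1f"%s["time"],np.round(s["ee_pos"],4),"F",np.round(s["ft_force"],1),"w%.4f"%s["gripper_width"]); return s
E
python3 - <<'E'
from h import *
b=UF-.045*U
ctrl.set_gripper(.04,20)
go([*b,.22],1.2); st()
lin([*b,.092],.12); st("at bar")
ctrl.set_gripper(0,25); s=st("closed")
b=np.array(s["ee_pos"][:2])
lin([*(b-.16*U),s["ee_pos"][2]],.1); st("pulled .16")
s=snap("side","side1"); t=snap("top","top1")
cv2.imwrite("pics/c1.png",np.vstack([crop(s,180,165,100,75,6,.6)[:,:],crop(t,205,180,100,25,6,.6)]))
E
```

```text
t3.4 [ 0.6205 -0.0303  0.2199] F [-0.5  0.8  1.1] w0.0404
at bar t4.6 [ 0.6212 -0.0287  0.0929] F [-0.4  0.1  1.2] w0.0397
closed t5.2 [ 0.6201 -0.0288  0.0921] F [-2.7 -0.2  3.5] w0.0082
pulled .16 t7.0 [ 0.4598 -0.0326  0.092 ] F [-0.4 -4.8  1.6] w0.0083<stdin>:4: UserWarning: Gimbal lock detected. Setting third angle to zero since it is not possible to uniquely determine all angles.
```

View pics/c1.png

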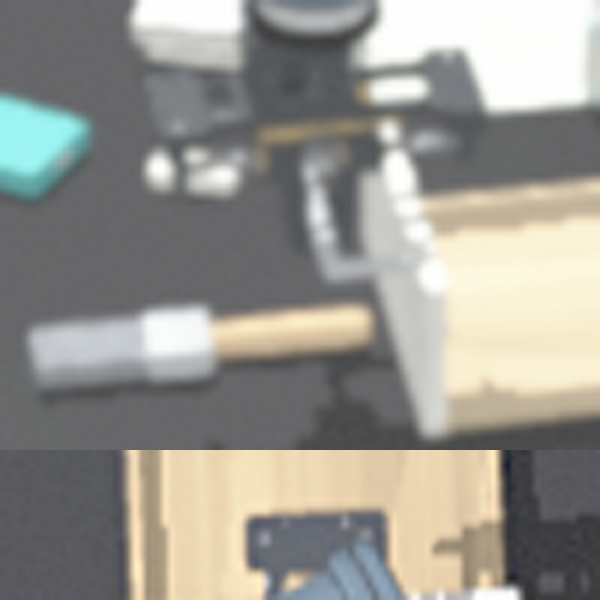

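```bash
python3 -W ignore - <<'E'
from h import *
s=ctrl.read_state(); p=np.array(s["ee_pos"]); p0=p.copy(); p[2]=.092
p[:2]-=.026*U; lin(p,.05); st()
for i in range(10):
    p[:2]-=.0015*U; lin(p,.02); s=st()
    if s["ft_force"][0]>12 : break
s=ctrl.read_state(); print("travel",(np.array([.6201,-.0288])-s["ee_pos"][:2])@U)
ctrl.set_gripper(.04); q=np.array(ctrl.read_state()["ee_pos"]); lin([q[0],q[1],.25],.2)
im=snap("side","side2"); t=snap("top","top2")
cv2.imwrite("pics/c2.png",np.hstack([crop(im,180,165,80,100,5,.6),crop(t,205,170,80,100,5,.6)]))
E
```

```text
t7.7 [ 0.4338 -0.0332  0.092 ] F [ 0.4 -5.3  0.2] w0.0087
t8.0 [ 0.4329 -0.0333  0.092 ] F [ 3.4 -4.5 -0.8] w0.0083
t8.2 [ 0.4322 -0.0332  0.0921] F [ 3.6 -4.8 -5.1] w0.0081
t8.5 [ 0.4322 -0.0332  0.0922] F [  9.7  -5.2 -11.9] w0.0085
t8.7 [ 0.4322 -0.0332  0.0922] F [ 14.4  -6.2 -18. ] w0.0087
travel 0.18799885753138001
```

View pics/c2.png

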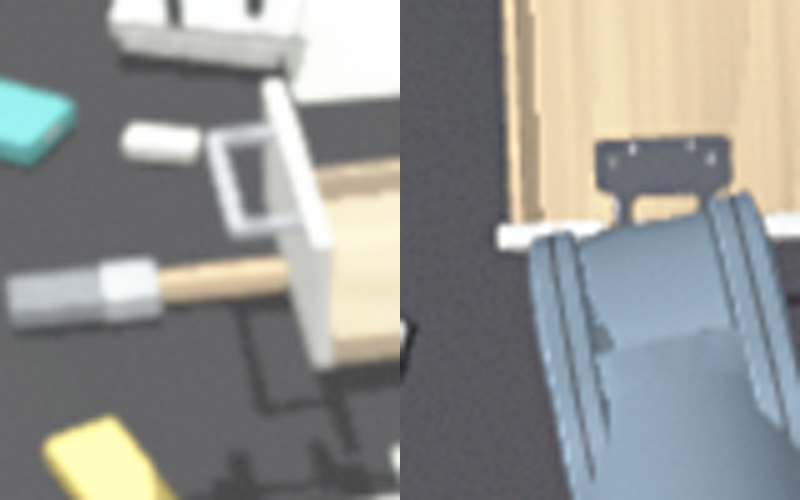

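```bash
cat >> h.py <<'E'
F=np.array([.578,-.0298])
def pick(c,yaw,zbot,w,openw=.088,eff=50):
    ctrl.set_gripper(openw); go([*c,.2],yaw+90); lin([*c,zbot+.045],.25); lin([*c,zbot+.013],.06); s=st("down")
    if s["ft_force"][2]>15: print("CONTACT")
    ctrl.set_gripper(max(0,w-.02),eff); s=st("grip")
    lin([*c,zbot+.03],.05); lin([*c,.2],.2); return st("lifted")
def place(c,zbot,dz=.001):
    go([*c,.2],91.2); lin([*c,zbot+.05],.25); s=st("above"); return s
def letgo(c,zbot,openw=.088,dz=.0005):
    lin([*c,zbot+.013+dz],.05); st("set"); ctrl.set_gripper(openw); lin([*c,zbot+.06],.1); lin([*c,.25],.25); st("free")
E
python3 -W ignore - <<'E'
from h import *
a=cv2.imread("pics/top0_raw.png").astype(int);b=cv2.imread("pics/top2_raw.png").astype(int)
d=np.abs(a-b).mean(2)
print("L",d[195:255,128:170].max(),"R",d[200:245,338:365].max())
if d[198:252,130:170].max()<60:
    s=pick((.4632,.3135),-17.3,.018,.068)
    print("ok?",s["gripper_width"])
E
```

```text
L 6.333333333333333 R 112.0
down t13.9 [0.4631 0.3137 0.0309] F [ 0.3 -0.2  1.3] w0.0881
grip t14.4 [0.4635 0.3139 0.0313] F [0.5 2.  1.2] w0.0674
lifted t15.8 [0.4627 0.3127 0.1988] F [-1.  -1.2 -2.7] w0.0677
ok? 0.06767307962181948
```

```bash
python3 -W ignore - <<'E'
from h import *
place(F,.016); letgo(F,.016)
go([.44,.0+.36,.3],90); st()
t=snap("top","top3"); s=snap("side","side3")
cv2.imwrite("pics/c3.png",np.vstack([np.hstack([crop(t,115,185,80,60,5,2),crop(t,320,190,80,60,5,2)]),np.hstack([crop(t,210,150,80,60,5,1.5),crop(s,240,175,80,60,5,1)])]))
E
```

```text
above t17.8 [ 0.5789 -0.0287  0.0671] F [-0.3  0.5 -2.2] w0.0679
set t18.7 [ 0.5781 -0.0299  0.0294] F [-0.2 -0.1 -2.3] w0.0677
free t20.7 [ 0.5771 -0.0302  0.2485] F [-0.4 -0.2 -0.6] w0.0881
t22.2 [0.4411 0.3587 0.2995] F [ 0.1  0.2 -0.1] w0.0879
```

View pics/c3.png

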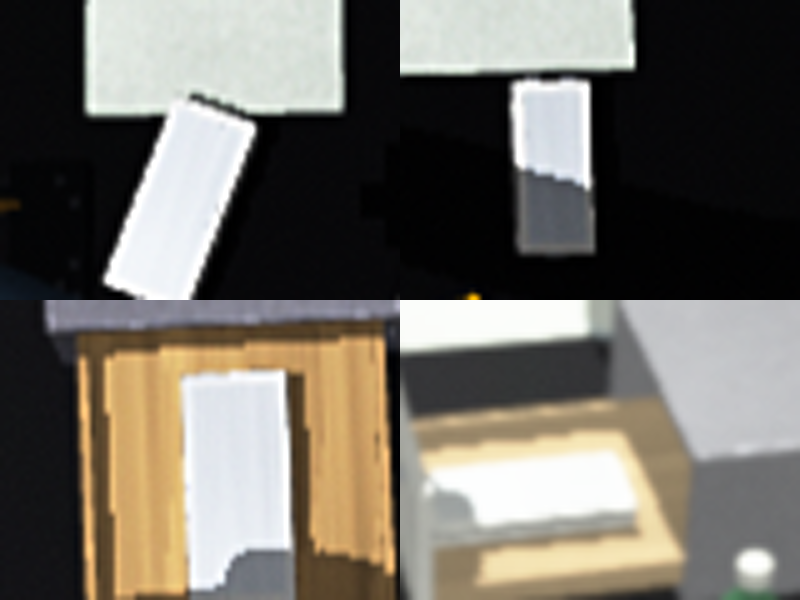

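```bash
python3 -W ignore - <<'E'
from h import *
def fit(r1,r2,s1,s2,z,L):
    q=unproj("top",[r1,r2,s1,s2],z); v=q[2]-q[3]; a=np.arctan2(v[1],v[0]); e=np.degrees(np.arctan2(*(q[0]-q[1])[::-1]))-90
    c=q[:2].mean(0)-L/2*np.array([np.cos(a),np.sin(a)]); print(c.round(4),"yaw side",np.degrees(a).round(1),"edge",e.round(1),"w",np.linalg.norm(q[0]-q[1]).round(4),"len",np.linalg.norm(v).round(3))
o=lambda p,x,y:(np.array(p)/5+[x,y])
A=[o(p,210,150-60) for p in((182,374),(287,370),(182,374),(189,590))]; fit(*A,.034,.15)
A=[o(p,210,150-60) for p in((182,374),(287,370),(287,370),(295.5,598))]; fit(*A,.034,.15)
B=[o(p,115,185) for p in((177,97),(257,124),(177,97),(102,282))]; fit(*B,.018,.13)
B=[o(p,115,185) for p in((177,97),(257,124),(257,124),(191,299))]; fit(*B,.018,.13)
t=cv2.imread("pics/top3_raw.png")
hsv=cv2.cvtColor(t,cv2.COLOR_BGR2HSV); 
m=((t[...,0].astype(int)-t[...,2]>=2)&(t.min(2)>170)).astype(np.uint8); m[:, :125]=0;m[:195]=0;m[265:]=0;m[:,175:]=0
m=cv2.morphologyEx(m,cv2.MORPH_OPEN,np.ones((3,3),np.uint8)); r=cv2.minAreaRect(cv2.findNonZero(m)); print("panel px rect",r, unproj("top",r[0],.018))
E
```

```text
[ 0.577  -0.0312] yaw side 0.9 edge 1.0 w 0.0677 len 0.14
[ 0.577  -0.0313] yaw side 1.0 edge 1.0 w 0.0677 len 0.147
[0.4607 0.317 ] yaw side -22.1 edge -19.5 w 0.0554 len 0.128
[0.4602 0.3156] yaw side -20.8 edge -19.5 w 0.0554 len 0.12
panel px rect ((150.51341247558594, 225.39410400390625), (14.394294738769531, 36.710628509521484), 21.250505447387695) [[0.46210858 0.31802574]]
```

```bash
python3 -W ignore - <<'E'
from h import *
s=pick((.4615,.317),-21.3,.0015,.058)
if abs(s["gripper_width"]-.058)<.003:
    P=(.578,-.0300); s=place(P,.034)
    if abs(s["gripper_width"]-.058)<.003:
        letgo(P,.034,dz=.0018)
        go([.46,-.32,.3],90); st()
        t=snap("top","top4"); s=snap("side","side4")
        cv2.imwrite("pics/c4.png",np.hstack([crop(t,215,150,60,75,6,2.2),crop(t,320,190,60,75,6,1.5)]))
E
```

```text
down t24.5 [0.4614 0.3171 0.0144] F [-0.8  0.  -0.6] w0.0878
grip t25.1 [0.4617 0.3171 0.0147] F [0.  1.  1.6] w0.0575
lifted t26.5 [0.461  0.3163 0.1989] F [ 0.4  0.1 -3.3] w0.0573
above t28.5 [ 0.5788 -0.0287  0.0851] F [ 1.2 -0.8 -1.8] w0.0575
set t29.4 [ 0.5781 -0.0302  0.0487] F [ 0.5 -1.  -1. ] w0.0573
free t31.4 [ 0.5771 -0.0304  0.2485] F [-0.7  0.3 -0.5] w0.0882
t32.6 [ 0.4607 -0.3183  0.2997] F [0.7 0.2 0.2] w0.0878
```

View pics/c4.png

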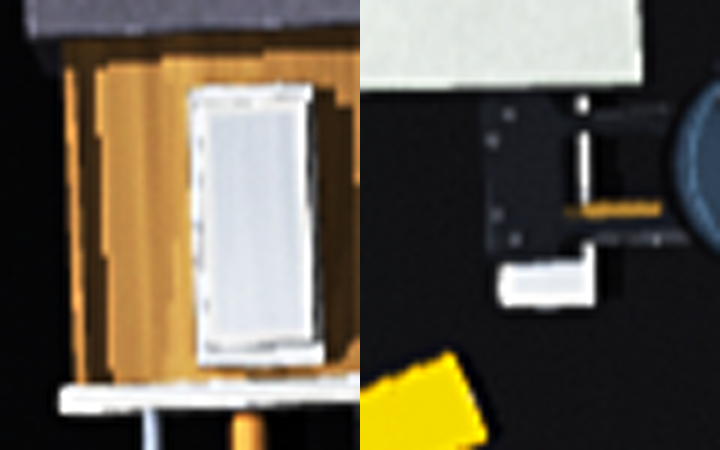

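```bash
cat >> h.py <<'E'
def rect(l,w,c,y,z):
    y=np.radians(y); return np.array([[c[0]+sx*l/2*np.cos(y)-sy*w/2*np.sin(y),c[1]+sx*l/2*np.sin(y)+sy*w/2*np.cos(y),z] for sx,sy in((1,1),(1,-1),(-1,-1),(-1,1))])
E
python3 -W ignore - <<'E'
from h import *
t=cv2.imread("pics/top4_raw.png")
im=crop(t,241,158,34,60,10,3); 
print("a",((proj("top",rect(.15,.068,(.577,-.0312),1,.034))-[241,158]+.5)*10).round().tolist())
print("b",((proj("top",rect(.13,.058,(.577,-.0312),1,.052))-[241,158]+.5)*10).round().tolist())
cv2.imwrite("pics/c5.png",im)
E
```

```text
a [[58.0, 73.0], [269.0, 65.0], [287.0, 530.0], [74.0, 538.0]]
b [[73.0, 95.0], [255.0, 88.0], [271.0, 496.0], [87.0, 503.0]]
```

View pics/c5.png

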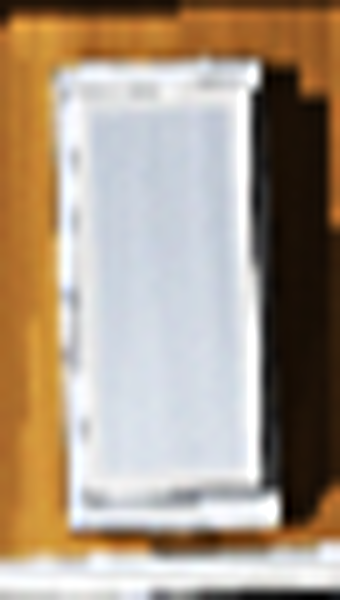

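```bash
python3 -W ignore - <<'E'
from h import *
s=pick((.4572,-.3239),0,.018,.048,.075)
if abs(s["gripper_width"]-.048)<.003:
    P=(.578,-.0300); s=place(P,.052)
    if abs(s["gripper_width"]-.048)<.003:
        letgo(P,.052,.075,dz=.0005)
        go([.46,.2,.3],90); st()
        t=snap("top","top5"); s=snap("side","side5")
        k=lambda c,l,w,z,ox,oy,sc:((proj("top",rect(l,w,c,1,z))-[ox,oy]+.5)*sc).round().tolist()
        print("c",k((.577,-.0312),.11,.048,.07,241,158,10))
        cv2.imwrite("pics/c6.png",np.hstack([crop(t,241,158,34,60,10,3),crop(t,325,195,40,60,10,2)]))
E
```

```text
down t34.9 [ 0.4573 -0.3237  0.0309] F [ 0.6  0.4 -0. ] w0.0747
grip t35.5 [ 0.4573 -0.3239  0.0312] F [ 0.  -0.2  1.7] w0.0475
lifted t36.9 [ 0.4563 -0.3237  0.1988] F [-1.4  0.3 -1.8] w0.0475
above t38.6 [ 0.5785 -0.0305  0.1027] F [ 0.8 -0.1 -2.3] w0.0474
set t39.5 [ 0.578  -0.0299  0.0653] F [ 0.8 -0.3 -0.9] w0.0476
free t41.4 [ 0.5772 -0.0305  0.2485] F [ 0.5 -1.3 -0.2] w0.0751
t42.4 [0.4608 0.1984 0.2992] F [ 0.6 -0.2 -0.2] w0.0751
c [[88.0, 117.0], [241.0, 111.0], [254.0, 461.0], [100.0, 467.0]]
```

View pics/c6.png

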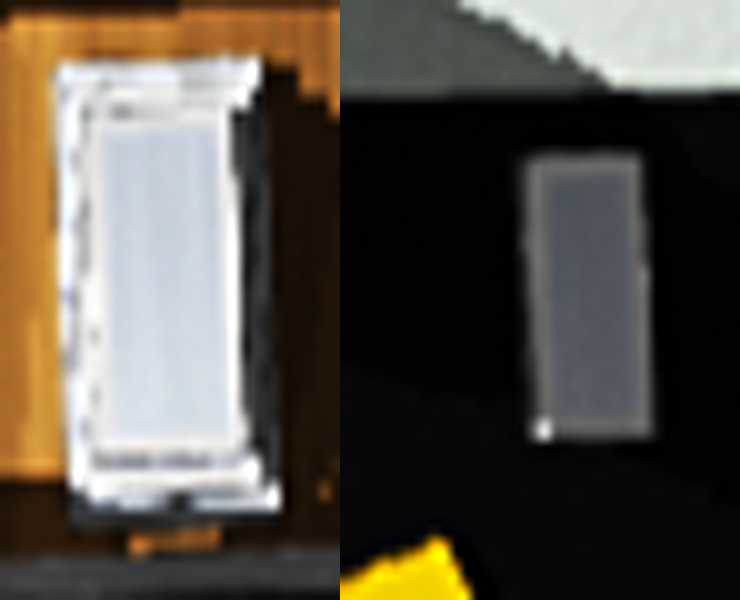

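```bash
python3 -W ignore - <<'E'
from h import *
q=unproj("top",np.array([(188,156),(301,153),(312,436),(196,437)])/10+[325,195]-[.45,.45],.018)
v=q[0]+q[1]-q[2]-q[3]; yaw=np.degrees(np.arctan2(v[1],v[0])); c=q.mean(0)
print(c.round(4),yaw.round(1),[np.linalg.norm(q[i]-q[(i+1)%4]).round(4) for i in range(4)])
s=pick(c,yaw,.0015,.038,.07)
if abs(s["gripper_width"]-.038)<.003:
    P=(.578,-.0300); s=place(P,.07)
    if abs(s["gripper_width"]-.038)<.003:
        letgo(P,.07,.065,dz=.0018)
        go([.46,.2,.3],90); st()
        t=snap("top","top6"); s=snap("side","side6")
        print("d",((proj("top",rect(.09,.038,(.577,-.0312),1,.088))-[241,158]+.5)*10).round().tolist())
        cv2.imwrite("pics/c7.png",np.hstack([crop(t,241,158,34,60,10,3),crop(s,246,180,42,60,10,1.8)]))
E
```

```text
[ 0.4553 -0.3233] -0.2 [np.float64(0.0362), np.float64(0.0906), np.float64(0.0369), np.float64(0.09)]
down t46.2 [ 0.4554 -0.3232  0.0144] F [0.  0.1 0.7] w0.0702
grip t46.8 [ 0.4553 -0.3235  0.0146] F [-1.  -0.2  0.2] w0.0372
lifted t48.2 [ 0.4545 -0.3231  0.1988] F [-0.6  0.5 -1.7] w0.0377
above t49.9 [ 0.5781 -0.0308  0.1203] F [ 0.1 -0.1 -0.2] w0.0378
set t50.8 [ 0.578  -0.03    0.0846] F [ 0.1 -0.3 -0.1] w0.0371
free t52.6 [ 0.5772 -0.0305  0.2485] F [-0.6  0.  -0.5] w0.0647
t53.6 [0.4608 0.1984 0.2991] F [0.6 0.2 0.1] w0.0648
d [[104.0, 140.0], [227.0, 135.0], [238.0, 426.0], [114.0, 430.0]]
```

View pics/c7.png

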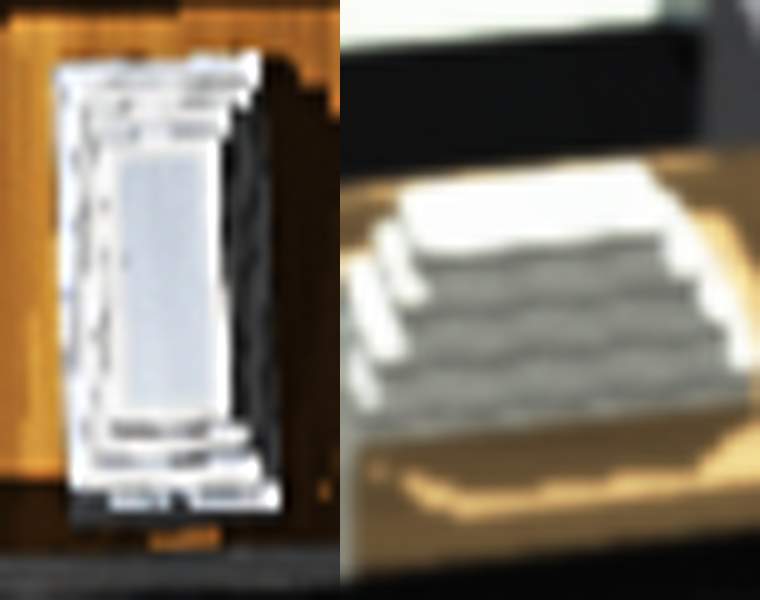

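```bash
python3 -W ignore - <<'E'
from h import *
b=np.array([.4322,-.0332])
ctrl.set_gripper(.04,20); go([*b,.22],1.2); lin([*b,.092],.12); st("at bar")
ctrl.set_gripper(0,20); s=st("closed"); b0=np.array(s["ee_pos"][:2]); p=np.array([*b0,.092])
p[:2]+=.182*U; lin(p,.06); st()
for i in range(12):
    p[:2]+=.0015*U; lin(p,.02); s=st()
    if s["ft_force"][0]<-12: break
ctrl.set_gripper(.04); q=np.array(ctrl.read_state()["ee_pos"]); lin([q[0],q[1],.25],.2)
go([.46,.25,.3],90); st()
t=snap("top","top7"); s=snap("side","side7")
cv2.imwrite("pics/c8.png",cv2.resize(t,(800,600),interpolation=cv2.INTER_CUBIC))
def brush(f):
    im=cv2.imread(f); return im
E
```

```text
at bar t56.4 [ 0.4327 -0.0331  0.0925] F [ 0.6 -0.3 -0.3] w0.0402
closed t57.0 [ 0.4332 -0.0333  0.0924] F [ 2.7 -0.2  2.7] w0.0086
t60.2 [ 0.6141 -0.0289  0.0923] F [-2.7  0.3  7.7] w0.0084
t60.5 [ 0.6157 -0.0289  0.0923] F [-2.6  1.1  7.9] w0.0090
t60.7 [ 0.6172 -0.0288  0.0923] F [-2.1  0.3  8.4] w0.0086
t61.0 [ 0.6187 -0.0288  0.0923] F [-2.2 -1.3  7.8] w0.0087
t61.2 [ 0.6203 -0.0288  0.0923] F [-2.8 -0.1  8.6] w0.0089
t61.5 [ 0.6218 -0.0287  0.0923] F [-2.7  0.3  8. ] w0.0086
t61.7 [ 0.6222 -0.0287  0.0923] F [-5.3 -0.5 10.7] w0.0087
t62.0 [ 0.6223 -0.0287  0.0922] F [-10.8  -0.6  16. ] w0.0089
t62.2 [ 0.6223 -0.0287  0.0921] F [-15.5  -1.   20.4] w0.0088
t65.0 [0.4609 0.2489 0.2994] F [-0.1  0.7  0.3] w0.0401
```

View pics/c8.png

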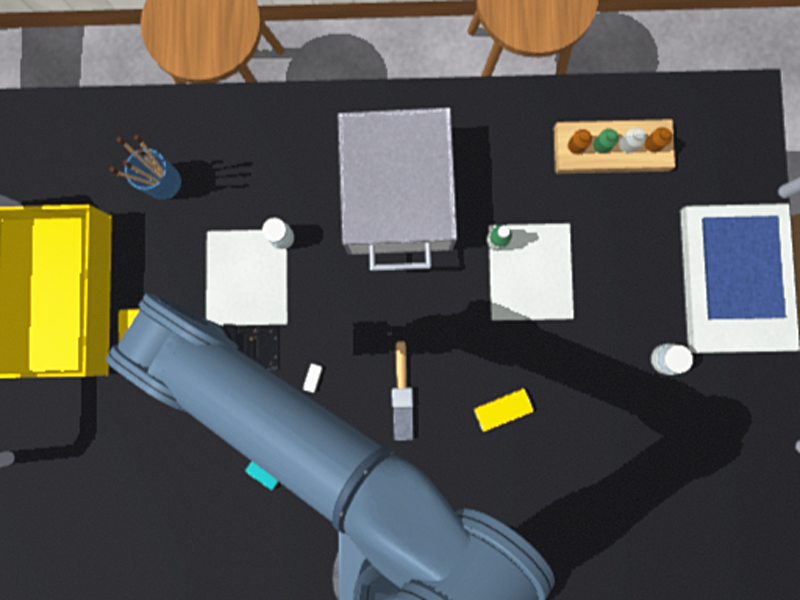

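```bash
cat >> h.py <<'E'
def brushshift(f):
    up=lambda i:cv2.resize(i,None,fx=8,fy=8,interpolation=cv2.INTER_CUBIC)
    a=up(cv2.imread("pics/top0_raw.png")[240:282,246:268]); b=up(cv2.imread(f)[230:298,238:276])
    r=cv2.matchTemplate(b,a,cv2.TM_CCOEFF_NORMED); _,m,_,l=cv2.minMaxLoc(r)
    d=np.array([l[0]/8-8,l[1]/8-10]); return d,m
E
python3 -W ignore - <<'E'
from h import *
d,m=brushshift("pics/top7_raw.png"); print("px",d,m)
c0=np.array([256.,260]); w=unproj("top",[c0,c0+d],.006); dw=w[1]-w[0]; print("shift m",dw.round(4))
t=cv2.imread("pics/top7_raw.png")
hsv=cv2.cvtColor(t,cv2.COLOR_BGR2HSV)
for row in (224,230,236,242,246):
    r=t[row,240:272].astype(int); mk=(r[:,2]-r[:,0]>25); u=np.flatnonzero(mk)+240; print(row,u,unproj("top",[[u.mean(),row]],.007).round(4) if len(u) else "")
E
```

```text
px [0.75  4.125] 0.9923897385597229
shift m [-0.0132 -0.0022]
224 [253 254 255 256 257 258 259] [[ 0.4609 -0.0234]]
230 [253 254 255 256 257 258 259] [[ 0.4415 -0.0231]]
236 [253 254 255 256 257 258 259] [[ 0.4221 -0.0227]]
242 [254 255 256 257 258 259] [[ 0.4027 -0.024 ]]
246 [254 255 256 257 258 259] [[ 0.3899 -0.0238]]
```

```bash
python3 -W ignore - <<'E'
from h import *
c=np.array([.44,-.0232]); ctrl.set_gripper(.05,8); go([*c,.15],90); lin([*c,.04],.15); lin([*c,.014],.05); st("down")
ctrl.set_gripper(.0,8); s=st("grip")
p=np.array(s["ee_pos"]); lin([p[0]+.0132,p[1]+.002,.0145],.03); st("moved")
ctrl.set_gripper(.05); q=ctrl.read_state()["ee_pos"]; lin([q[0],q[1],.06],.08); lin([q[0],q[1],.25],.2)
go([.46,.3,.3],90); ctrl.dwell(.3)
t=snap("top","top8"); s=snap("side","side8"); st()
print(brushshift("pics/top8_raw.png"))
cv2.imwrite("pics/c9.png",np.hstack([crop(t,200,140,80,110,5,.8),crop(s,180,170,80,110,5,.8)]))
E
```

```text
down t68.2 [ 0.4399 -0.0231  0.0139] F [0.  0.1 0.2] w0.0502
grip t68.8 [ 0.4401 -0.0233  0.0141] F [-0.8  0.3  1.8] w0.0186
moved t69.4 [ 0.4533 -0.0212  0.0144] F [-0.6 -0.5 -0.7] w0.0189
t73.5 [0.4602 0.2995 0.3   ] F [-0.3  0.6  0.5] w0.0500
(array([-0.375,  0.   ]), 0.9934038519859314)
```

View pics/c9.png

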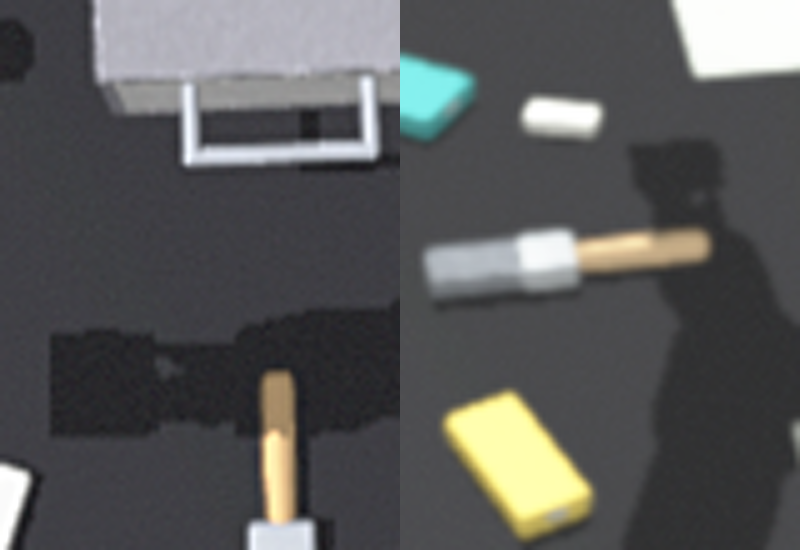

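```bash
python3 -c "
from h import *
ctrl.hand_in(); st()"
```

```text
the job is handed in; nothing more can be done
the job is handed in; nothing more can be done
```

The four tins that were there (a, b, c and d; no tin_e was seen) are stacked largest to smallest in the drawer. The drawer is shut and the job is handed in, with the last clock reading 73.5 s.

- **Drawer:** I pulled it to its stop, where the position held still while the force rose. I then pushed it shut until it would go no further. The handle moved 190 mm between the two end points, and at the end it sat about 2 mm further in than at the start.
- **Stack:** Camera crops after tins b, c and d were placed show an even, stepped stack, centred to about 1–2 mm. I could not see it once the drawer was shut. The push was slow, with wrist force at or below about 25 N.
- **Paintbrush:** Pulling the drawer out nudged the brush about 13 mm. I gripped it and put it back after shutting the drawer. It now matches its starting image to within 0.4 px, about 1 mm.
- **Other things:** I touched nothing else on the bench. I saw no sign that the grip had slackened or that tin_a had been knocked.

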